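# Slide a shim over the tray edge and seat it on the gauge anvil

### The job

The thin brass shim lies too flat on the lapped tray to be picked up. Pressing lightly on it, slide it flat over the tray's open, yellow-striped edge until its unslotted end overhangs enough to grasp, without letting it fall; then grip it by the overhang, lift it clear, and set it down gently, lying flat, along the gauge anvil's bar between the two end stops. Never press the shim or your fingers hard onto the tray, and leave the loupe, the oil bottle and the case holder where they are.

Things in the scene. Friction and masses are not known exactly. Their poses are not given: they have to be found in the camera images.
- shim: loose brass shim, 90 x 32 x 2.5 mm, about 50 g. A slot 10 mm wide is open at its +x end (x = +5 to +45 mm); x = -45 to +5 mm is solid. Origin: middle of its underside; x runs along its length from the unslotted to the slotted end, z up. It balances 3 mm towards the unslotted end: it tips off an edge once more than about 40 mm overhangs.
- shim_front (a point): middle of the shim's unslotted end, at the underside (x = -45 mm of the shim); an overhang of 20 to 35 mm at the tray edge is good
- tray_foot: fixed tray, here its foot, 110 x 90 mm; origin in the middle of its underside on the worktop, z up, x away from the open edge (and robot), turned up to 0.3 rad. Its rigid steel top is 130 (x) x 104 (y) x 10 mm, with a rim 4 mm high, 6 mm wide on three sides. Touch down slowly (1 cm/s or less): over 15 N on it from shim or fingers scores it. 5 to 9 N held under the fingertips drags the shim along.
- tray_edge (a point): middle of the tray's open, yellow-striped edge, towards the robot, at the top surface, about 36 mm above the worktop; free space before and below it. x inwards along the top, z its normal. The top sits on a stiff pivot and firm rubber (about 30 N/mm) and slopes along x by an unknown angle of up to 0.06 rad either way: 3.6 mm over a 60 mm slide.
- anvil: fixed gauge anvil: steel bar 108 (x) x 18 (y) mm, top 40 mm above the worktop, on a blue foot 116 x 60 x 10 mm. End stops 5 mm high, 96 mm apart, take the shim with 3 mm play at each end. The bar is narrower than the shim: fingers on its long edges pass beside it, 30 mm deep. Press it under 15 N. Origin: middle of the foot's underside; x along the bar, away from the robot, turned up to 0.3 rad.
- anvil_seat (a point): middle of the top of the anvil's bar, midway between the stops: where the shim's origin belongs, unslotted end towards the robot; axes as the anvil's
- loupe: loose black eye loupe, 37 mm across, 30 mm high; a bystander; origin in the middle of its underside
- oil_bottle: loose small oil bottle, 22 mm across, 52 mm high; a bystander; origin in the middle of its underside
- case_holder: loose turned steel case holder with a side screw, 39 x 45 x 23 mm; a bystander; origin in the middle of its underside
There are look-alikes about, which are no part of the job. Several things have the shape of the shim; the one meant has the colours described above.

How it is judged:
By the outcome, as a careful person would: the job done as asked, in the order asked, and still so for the second after the job is handed in, with the robot touching nothing.
It also fails if it takes over 67 s, if anything falls off the work surface, if the arm or the gripper's body presses on something with over 40 N, if the wrist force passes 120 N, or if a joint passes its speed limit or range.

### The arm

A 6-joint arm with a two-finger parallel gripper is mounted at the origin on a cart in front of the work surface, level with it; the furniture and walls round the work are solid. World frame = base frame: x ahead of the robot, y to its left, z up, the work surface at z = 0. Lengths are in m, angles in rad, forces in N, time in s.
With the tool pointing down it reaches from about 0.35 to 0.975 m from the base axis. Payload 4.9 kg.
Tool frame: the origin (TCP) lies midway between the tips of the shut fingers; the grasp point (between the pads) lies 19 mm behind it; z points along the fingers, y is the line along which they close (so a half turn about z gives the same grasp; the last joint's range is limited). The gripper opens to 85 mm and grips with 20 to 120 N. Pads are 22 mm wide; open, the fingers measure 114 mm over their backs; the gripper's body (76 mm by 85 mm) begins 54 mm behind the grasp point. The pads swing forward as they close: fully open they stand 13 mm farther back than shut.
Start: joints at [-1.43, 0.053, 1.613, -0, 1.476, -0.119], TCP at [0.161, -0.604, 0.231] pointing down, gripper open.
Joint ranges: [-3.01, 3.01], [-1.01, 2.22], [0.06, 2.58], [-1.02, 4.17], [0.09, 2.62], [-3.14, 3.14]. Speed limits (rad/s): [2.57, 2.57, 3.14, 3.14, 3.14, 3.14].

### API

Orientations are given as a rotation vector (axis times angle).
In Python, from station import ctrl gives the robot as it stands. The module is installed in compiled form; this text tells all that it offers.
- The arm moves only by the shell command python3 -m handwheel 'ROWS' [OPENING] [FORCE]. ROWS is JSON, a list of rows, each a list of 2 entries, a list of its own where there are three numbers: the shift along the tool's x, y, z in cm, then the turn, a rotation vector about the tool's x, y, z in rad. In form: [[[tx, ty, tz], [ax, ay, az]], ...]. A call has 1 to 5 rows; each row is the pose to reach, as a shift and turn from the pose commanded when the call began, along the tool's axes at that moment; what a row does not reach only later rows make up. A row lasts 1/8 s, in which the tool goes at most 62.5 mm and 10.7 degrees, less where a joint would pass 70% of its speed; a pose out of reach is approached as far as the arm can. A call with a gripper value outside its range is refused whole. OPENING is the gripper's target within -1 to 1 (shut at 1, half-way at 0, fully open at -1), set as the call begins (- or left out, the last holds). The fingers move at their own pace and stop on an object; FORCE is the grip in N (left out, the last holds). Time passes only in rows, so rows that repeat a pose let the fingers close. It gives the time, the measured TCP pose, the force, the opening and the grip force at its end, in the units of the state.
- ctrl.get_obs(): the state, without advancing time (a new reading comes with each control period).
- ctrl.get_image(name): name is "side" or "top"; returns the picture (480x640x3 uint8, blue, green, red); there is no depth.
- ctrl.calibration(name): a dict with "fx", "fy", "cx", "cy" (pixels), "R" (3x3) and "t" (3): a world point X has camera coordinates R X + t. Camera axes: x right, y down, z forward; pixel columns grow to the right and rows downward; lengths in m; the calibration is good to about 2 mm. A picture is of the moment at which its call begins. calibration takes no time and is no camera call.
- ctrl.finish_job(): hands the job in; it is judged then, once.
Trained networks look in the newest picture that a camera, given by its name, has taken for a name from the list of things; names that differ only in an ending like _2 or _b are one class to them, and where a whole thing is asked for, a point or a joint stands for the part that bears it (a point fixed in the world has none). Each returns a list of dicts, best first, with "score" (0 to 1); they miss things now and then, are a little off and sometimes report something else, mostly with a low value. They report only what shows in the picture. A call takes as long as a camera call. They do not tell look-alikes from the thing itself.
- ctrl.look_for(camera, query): "position" ([column, row] in pixels, amid what is visible of it).
- ctrl.landmark_of(camera, query): "position" ([column, row] in pixels: a listed point, or the origin of a listed thing).
The state is a dict: "t": time; "q": joint angles; "dq": joint speeds; "effort": joint torques, N m; "tool_pos": TCP position; "tool_rot": TCP orientation; "contact_force": force on the tool from outside, world axes, zero at the start; "wrist_torque": the same for the moment, N m; "opening": finger opening in m; "grip_force": force on a finger pad.
Only numpy, scipy, OpenCV 4.12 (cv2) and the standard library are available. Lean on these libraries where they do the work, as an engineer would, in place of code of your own. Each camera call takes 0.05 s, during which the arm holds its last target. There are 200 camera calls.

## Working session

There is one attempt and no reset: what is moved stays moved. The work goes in short steps, Python scripts to look and compute and a shell command to move; the robot and the scene stay as the last step left them, time stands still between calls to the robot, and variables do not carry over. Pictures are saved under pics/ and viewed, at most 10 in all, crops included, and the job is handed in when it is done.

```bash
mkdir -p pics; cat > h.py <<'E'
import numpy as np, cv2
from scipy.spatial.transform import Rotation as Rot
from station import ctrl
def ray(cam,px):
    c=ctrl.calibration(cam);R=np.array(c["R"]);t=np.array(c["t"])
    d=R.T@np.array([(px[0]-c["cx"])/c["fx"],(px[1]-c["cy"])/c["fy"],1]);return -R.T@t,d
def atz(cam,px,z):
    o,d=ray(cam,px);return o+d*(z-o[2])/d[2]
def proj(cam,X):
    c=ctrl.calibration(cam);p=np.array(c["R"])@np.array(X)+np.array(c["t"])
    return [c["fx"]*p[0]/p[2]+c["cx"],c["fy"]*p[1]/p[2]+c["cy"]]
E
python3 - <<'E'
from h import *
np.set_printoptions(precision=4,suppress=True)
for c in("top","side"):
    im=ctrl.get_image(c);cv2.imwrite(f"pics/{c}0.png",im)
    print(c,ray(c,(320,240)))
    for q,z in(("shim",.036),("shim_front",.036),("tray_foot",0),("tray_edge",.036),("anvil",0),("anvil_seat",.04),("loupe",0),("oil_bottle",0),("case_holder",0)):
        for d in ctrl.landmark_of(c,q)[:3]:
            print(q,round(d["score"],2),np.round(d["position"],1),atz(c,d["position"],z))
print(ctrl.get_obs())
E
```

```text
top (array([ 0.3666, -0.0631,  1.2908]), array([ 0.186 , -0.0023, -0.9826]))
shim 0.62 [343.5 303.9] [ 0.4687 -0.1152  0.036 ]
shim 0.58 [431.3 262.2] [ 0.5569 -0.3013  0.036 ]
shim_front 0.88 [428.4 282.9] [ 0.513  -0.2937  0.036 ]
shim_front 0.57 [325.  290.1] [ 0.4975 -0.0767  0.036 ]
tray_foot 0.72 [420.7 265. ] [ 0.5561 -0.2849  0.    ]
tray_edge 0.72 [428.9 289.7] [ 0.4987 -0.2943  0.036 ]
anvil 0.94 [286.6 261.5] [0.5633 0.0063 0.    ]
anvil_seat 0.68 [285.7 257.5] [0.5657 0.0061 0.04  ]
loupe 0.81 [204.1 302.3] [0.4746 0.1818 0.    ]
loupe 0.44 [419.9 266.5] [ 0.5529 -0.283  -0.    ]
loupe 0.24 [285.5 257.6] [0.5718 0.0088 0.    ]
oil_bottle 0.54 [385.2 207.9] [ 0.6835 -0.2101  0.    ]
side (array([ 0.7828, -0.8077,  0.527 ]), array([-0.19  ,  0.8237, -0.5346]))
shim 0.79 [249.5 321.8] [ 0.5558 -0.3017  0.036 ]
shim 0.73 [246.2 263.7] [ 0.497 -0.158  0.036]
shim_front 0.82 [227.5 315.1] [ 0.5173 -0.295   0.036 ]
shim_front 0.77 [266.1 257.8] [ 0.526  -0.1322  0.036 ]
tray_foot 0.83 [252.  334.4] [ 0.5532 -0.2914  0.    ]
tray_edge 0.85 [215.9 307.3] [ 0.4923 -0.2818  0.036 ]
anvil 0.8 [303.4 239.8] [ 0.5618 -0.0026  0.    ]
anvil_seat 0.9 [302.2 223. ] [ 0.5601 -0.0024  0.04  ]
loupe 0.46 [289.2 197.4] [0.4799 0.1755 0.    ]
oil_bottle 0.92 [340.2 314.4] [ 0.6799 -0.2135  0.    ]
case_holder 0.65 [377.1 190.4] [0.682  0.2591 0.    ]
{'t': 1.0, 'q': array([-1.43  ,  0.0527,  1.6128,  0.    ,  1.476 , -0.119 ]), 'dq': array([-0.0001,  0.0004, -0.0009,  0.0003, -0.0005,  0.0009]), 'effort': array([ -0.001 , -39.3694, -37.0473,  -0.0002,   0.0006,   0.    ]), 'tool_pos': array([ 0.1606, -0.604 ,  0.2313]), 'tool_rot': array([3.1151, 0.407 , 0.0001]), 'contact_force': array([ 0.6519, -0.0153, -0.2485]), 'wrist_torque': array([0.0006, 0.0226, 0.0192]), 'grip_force': 0.0, 'opening': 0.08511994416944366}
```

View pics/top0.png

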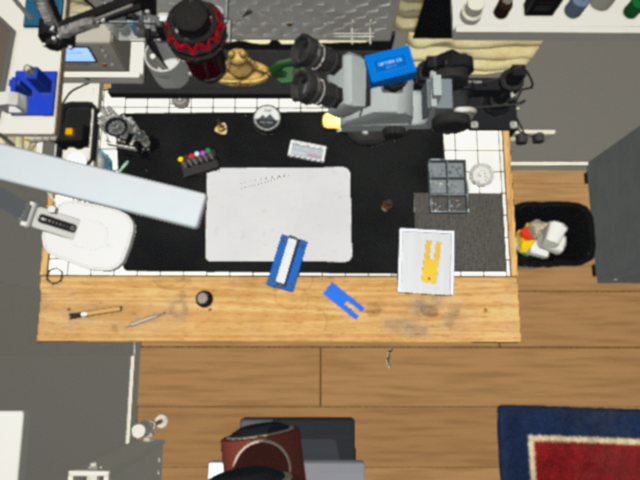

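View pics/side0.png

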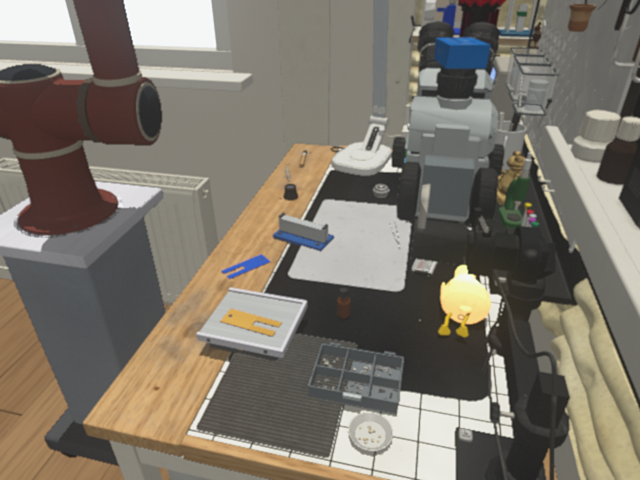

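The top view shows two shim shapes: a brass one on the tray at (431,262) and a blue one on the bench at (343,301). I choose the brass one and check it in a close crop.

```bash
python3 - <<'E'
from h import *
a=cv2.imread("pics/top0.png")[222:302,385:465];b=cv2.imread("pics/side0.png")[280:360,190:315]
c=cv2.imread("pics/top0.png")[225:300,255:320]
A=cv2.resize(a,(400,400),interpolation=cv2.INTER_CUBIC)
B=cv2.resize(b,(400,256),interpolation=cv2.INTER_CUBIC)
C=cv2.resize(c,(260,300),interpolation=cv2.INTER_CUBIC)
o=np.zeros((580,800,3),np.uint8);o[:400,:400]=A;o[:256,400:]=B;o[270:570,400:660]=C
cv2.imwrite("pics/crop1.png",o)
# brass mask rectangles
for n,box in(("top",(385,222,465,302)),("side",(190,280,315,360))):
    im=cv2.imread(f"pics/{n}0.png");hs=cv2.cvtColor(im,cv2.COLOR_BGR2HSV)
    m=cv2.inRange(hs,(15,120,120),(35,255,255));k=np.zeros_like(m);x0,y0,x1,y1=box;k[y0:y1,x0:x1]=m[y0:y1,x0:x1]
    nn,l,s,ct=cv2.connectedComponentsWithStats(k)
    for i in range(1,nn):
        if s[i,4]>5: print(n,s[i],ct[i])
    i=1+np.argmax(s[1:,4]);ys,xs=np.where(l==i)
    P=np.array([atz(n,(x,y),.0385)[:2] for x,y in zip(xs,ys)])
    r=cv2.minAreaRect((P*1000).astype(np.float32));print(r, cv2.boxPoints(r))
E
```

```text
top [422 241  18  42 458] [430.28384279 264.15938865]
top [385 277  36  25 415] [394.4939759  291.21686747]
top [451 277  14  25 236] [459.43220339 288.26271186]
((558.35986328125, -299.5609130859375), (29.129941940307617, 87.37271118164062), 80.7368392944336) [[ 512.89874 -306.90378]
 [ 599.132   -320.9681 ]
 [ 603.821   -292.21805]
 [ 517.5877  -278.15372]]
side [229 280   7   6  19] [232.52631579 282.94736842]
side [220 282   5   6  13] [222.         284.38461538]
side [190 284   5   5  11] [192.09090909 285.72727273]
side [250 284   5   6  17] [252.52941176 287.11764706]
side [216 291  10  14  21] [220.61904762 297.57142857]
side [221 309  60  27 650] [248.36769231 321.22307692]
side [197 356   4   4   8] [198.75  357.875]
((558.0785522460938, -303.405517578125), (30.444124221801758, 86.6839370727539), 81.68302917480469) [[ 512.99054 -312.19812]
 [ 598.7629  -324.73688]
 [ 603.16656 -294.6129 ]
 [ 517.3942  -282.07416]]
```

View pics/crop1.png

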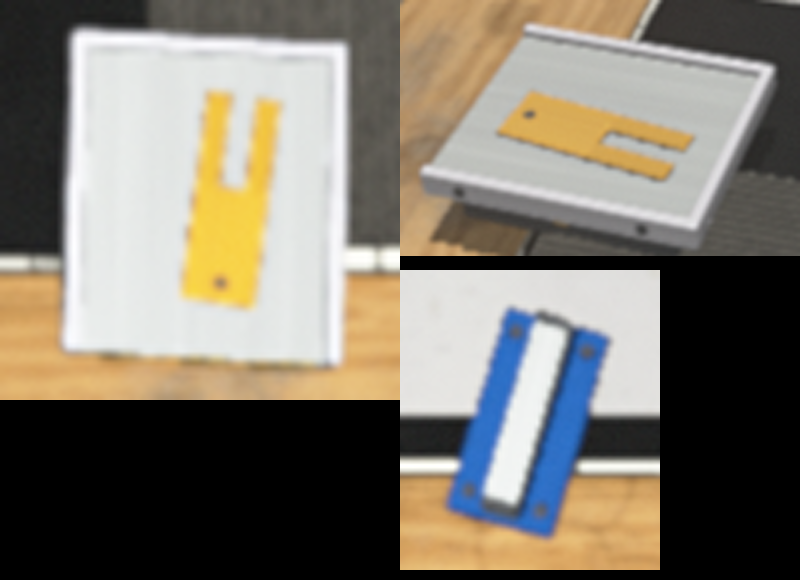

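The crop shows the brass shim on the tray, solid end with a hole towards the open edge (its front at about (429,282) in the top view). The anvil bar is white between dark stops. The brass one is right; the blue one is the look-alike.

```bash
cat >> h.py <<'E'
def to(p,yaw,pitch=0.):
    o=ctrl.get_obs();R0=Rot.from_rotvec(o["tool_rot"])
    c,s=np.cos(yaw),np.sin(yaw)
    R1=Rot.from_matrix(np.array([[c,s,0],[s,-c,0],[0,0,-1.]]))*Rot.from_rotvec([0,pitch,0])
    print("shift cm",np.round(R0.inv().apply(np.array(p)-o["tool_pos"])*100,2),"turn",np.round((R0.inv()*R1).as_rotvec(),3))
E
python3 - <<'E'
from h import *
for p in((398,292.5),(425,294),(453,295.5)): print(atz("top",p,.036))
for p in((196.5,338),(231.5,289)): print(atz("side",p,.036))
a=[(257.5,283.5),(271.5,286)] 
for p in((278,287.5),(292,237)): print("bar?",atz("top",p,.04))
# bar ends from crop C: scale 4, offset (255,225), crop origin (400,270)
f=lambda x,y:(255+(x-400)/4,225+(y-270)/4)
P=[atz("top",f(*p),.045) for p in((503,505),(553,318))];print(P,(P[0]+P[1])/2,np.arctan2(*(P[1]-P[0])[[1,0]]))
to([.556,-.301,.09],-.155)
E
```

```text
[ 0.49268689 -0.2293895   0.036     ]
[ 0.48963938 -0.28583752  0.036     ]
[ 0.4865963  -0.34436008  0.036     ]
[ 0.49227773 -0.35216831  0.036     ]
[ 0.49881065 -0.2324753   0.036     ]
bar? [0.50231274 0.02140649 0.04      ]
bar? [ 0.60967919 -0.00664745  0.04      ]
[array([0.50959839, 0.01546902, 0.045     ]), array([ 0.60871352, -0.00951169,  0.045     ])] [0.55915596 0.00297866 0.045     ] -0.24689512588283327
shift cm [ 46.   -19.13  14.13] turn [ 0.    -0.     0.415]
```

```bash
python3 -m handwheel '[[[46,-19.1,10],[0,0,0.415]],[[46,-19.1,10],[0,0,0.415]],[[46,-19.1,10],[0,0,0.415]],[[46,-19.1,10],[0,0,0.415]],[[46,-19.1,10],[0,0,0.415]]]' 1 40
python3 -c "
from h import *
to([.556,-.301,.06],-.155)"
```

```text
t: 1.62
tool_pos: [0.4034, -0.418, 0.1702]
tool_rot: [3.131, -0.244, 0.001]
contact_force: [1.5, -0.4, 0.2]
opening: -0.0
grip_force: 0.0
shift cm [ 13.26 -13.93  11.02] turn [ 0.001 -0.001 -0.   ]
```

```bash
python3 -m handwheel '[[[13.3,-13.9,11],[0,0,0]],[[13.3,-13.9,11],[0,0,0]],[[13.3,-13.9,11],[0,0,0]],[[13.3,-13.9,11],[0,0,0]],[[13.3,-13.9,11],[0,0,0]]]'
python3 - <<'E'
from h import *
to([.556,-.301,.05],-.155)
a=ctrl.get_image("top")[222:302,385:465];b=ctrl.get_image("side")[250:360,190:315]
o=np.zeros((400,800,3),np.uint8);o[:,:400]=cv2.resize(a,(400,400),interpolation=2);o[:352,400:]=cv2.resize(b,(400,352),interpolation=2)
cv2.imwrite("pics/c2.png",o)
E
```

```text
t: 2.25
tool_pos: [0.555, -0.3003, 0.0581]
tool_rot: [-3.131, 0.238, 0.005]
contact_force: [0.2, 0.2, 0.3]
opening: 0.0
grip_force: 0.0
shift cm [0.11 0.06 0.81] turn [-0.002  0.003  0.003]
```

View pics/c2.png

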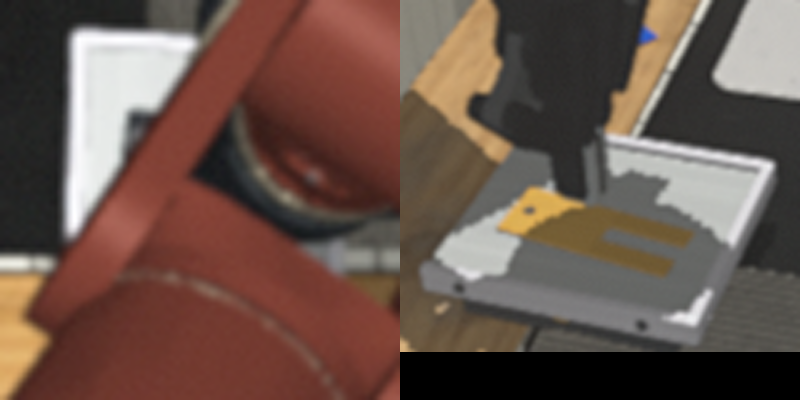

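The side crop shows the shut fingertips just above the shim's solid part. Descending.

```bash
python3 -m handwheel '[[[0.1,0.05,0.6],[0,0,0]],[[0.1,0.05,1.0],[0,0,0]],[[0.1,0.05,1.2],[0,0,0]],[[0.1,0.05,1.3],[0,0,0]],[[0.1,0.05,1.4],[0,0,0]]]'
python3 -m handwheel '[[[0,0,0.06],[0,0,0]],[[0,0,0.12],[0,0,0]],[[0,0,0.18],[0,0,0]],[[0,0,0.24],[0,0,0]],[[0,0,0.24],[0,0,0]]]'
```

```text
t: 2.98
tool_pos: [0.5558, -0.3033, 0.0463]
tool_rot: [3.132, -0.244, 0.0]
contact_force: [-0.4, 0.3, 0.4]
opening: -0.0001
grip_force: 0.0
t: 3.6
tool_pos: [0.5557, -0.3031, 0.0438]
tool_rot: [-3.132, 0.244, 0.0]
contact_force: [0.3, -0.3, 0.6]
opening: 0.0003
grip_force: 0.0
```

```bash
python3 -m handwheel '[[[0,0,0.05],[0,0,0]],[[0,0,0.1],[0,0,0]],[[0,0,0.15],[0,0,0]],[[0,0,0.2],[0,0,0]],[[0,0,0.25],[0,0,0]]]'
python3 -m handwheel '[[[0,0,0.04],[0,0,0]],[[0,0,0.08],[0,0,0]],[[0,0,0.1],[0,0,0]]]'
```

```text
t: 4.22
tool_pos: [0.5557, -0.3032, 0.0413]
tool_rot: [-3.132, 0.244, 0.0]
contact_force: [0.9, -0.3, 0.2]
opening: 0.0005
grip_force: 0.0
t: 4.6
tool_pos: [0.5558, -0.3032, 0.0404]
tool_rot: [-3.132, 0.244, 0.0]
contact_force: [0.5, -0.2, 0.5]
opening: 0.0002
grip_force: 0.0
```

```bash
for i in 1 2 3 ; do :; done; python3 -m handwheel '[[[0,0,0.04],[0,0,0]],[[0,0,0.07],[0,0,0]],[[0,0,0.07],[0,0,0]]]'
```

```text
t: 4.97
tool_pos: [0.5557, -0.3031, 0.0396]
tool_rot: [-3.132, 0.244, 0.0]
contact_force: [0.8, -0.4, -0.1]
opening: 0.0003
grip_force: 0.0
```

```bash
python3 -m handwheel '[[[0,0,0.03],[0,0,0]],[[0,0,0.05],[0,0,0]],[[0,0,0.05],[0,0,0]]]'
```

```text
t: 5.35
tool_pos: [0.5558, -0.3031, 0.0392]
tool_rot: [-3.132, 0.244, 0.0]
contact_force: [0.6, -0.4, 0.1]
opening: -0.0004
grip_force: 0.0
```

```bash
python3 -m handwheel '[[[0,0,0.03],[0,0,0]],[[0,0,0.05],[0,0,0]],[[0,0,0.05],[0,0,0]]]'
```

```text
t: 5.72
tool_pos: [0.5558, -0.3032, 0.0387]
tool_rot: [-3.132, 0.244, -0.0]
contact_force: [0.5, -0.6, -1.3]
opening: 0.0001
grip_force: 0.0
```

```bash
python3 -m handwheel '[[[0,0,0.03],[0,0,0]],[[0,0,0.05],[0,0,0]],[[0,0,0.05],[0,0,0]]]'
```

```text
t: 6.1
tool_pos: [0.5558, -0.3032, 0.0385]
tool_rot: [3.132, -0.244, 0.0]
contact_force: [-1.4, 0.5, 2.9]
opening: 0.0005
grip_force: 1.3
```

```bash
python3 -m handwheel '[[[0,0,0.02],[0,0,0]],[[0,0,0.03],[0,0,0]],[[0,0,0.03],[0,0,0]],[[0,0,0.03],[0,0,0]]]'
```

```text
t: 6.6
tool_pos: [0.5559, -0.3032, 0.0383]
tool_rot: [3.132, -0.244, 0.0]
contact_force: [-1.7, 0.7, 5.3]
opening: 0.0004
grip_force: 2.6
```

```bash
python3 -m handwheel '[[[-0.1,0,0.01],[0,0,0]],[[-0.2,0,0.015],[0,0,0]],[[-0.3,0,0.015],[0,0,0]],[[-0.4,0,0.015],[0,0,0]],[[-0.5,0,0.015],[0,0,0]]]'
```

```text
t: 7.22
tool_pos: [0.5513, -0.3028, 0.0383]
tool_rot: [3.131, -0.244, 0.002]
contact_force: [3.1, -0.5, 4.4]
opening: 0.0
grip_force: 2.4
```

```bash
python3 -m handwheel '[[[-0.05,0,0.02],[0,0,0]],[[-0.15,0,0.03],[0,0,0]],[[-0.25,0,0.035],[0,0,0]],[[-0.35,0,0.04],[0,0,0]],[[-0.5,0,0.045],[0,0,0]]]'
python3 - <<'E'
from h import *
im=ctrl.get_image("side");b=im[250:360,190:315];cv2.imwrite("pics/c3.png",cv2.resize(b,(625,550),interpolation=2))
d=ctrl.landmark_of("side","shim_front");print([(x["score"],x["position"],atz("side",x["position"],.036)) for x in d[:2]])
E
```

```text
t: 7.85
tool_pos: [0.5467, -0.3021, 0.0382]
tool_rot: [3.131, -0.243, 0.003]
contact_force: [3.3, -0.3, 6.2]
opening: 0.0
grip_force: 2.9
[(0.98, [222.2, 315.3], array([ 0.50945441, -0.29725192,  0.036     ])), (0.52, [263.6, 256.6], array([ 0.52027922, -0.12951238,  0.036     ]))]
```

View pics/c3.png

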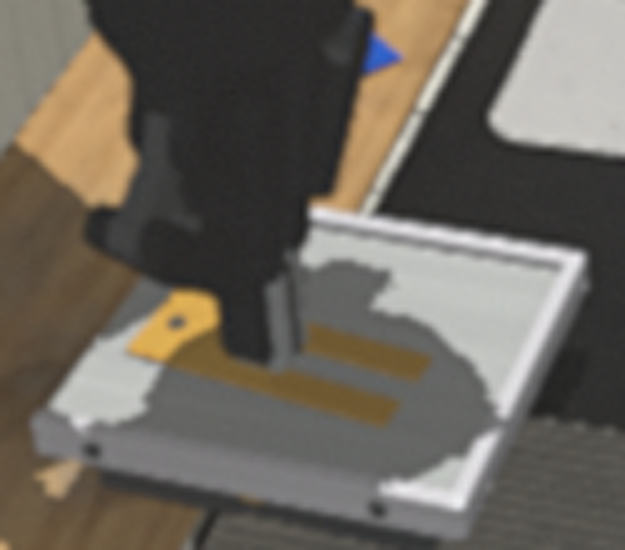

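```bash
python3 -m handwheel '[[[-0.15,0,0.01],[0,0,0]],[[-0.3,0,0.015],[0,0,0]],[[-0.45,0,0.022],[0,0,0]],[[-0.6,0,0.03],[0,0,0]],[[-0.8,0,0.04],[0,0,0]]]'
```

```text
t: 8.57
tool_pos: [0.539, -0.301, 0.038]
tool_rot: [3.131, -0.244, 0.004]
contact_force: [3.7, -0.8, 6.2]
opening: -0.0005
grip_force: 3.1
```

```bash
python3 -m handwheel '[[[-0.15,0,0.01],[0,0,0]],[[-0.3,0,0.018],[0,0,0]],[[-0.45,0,0.025],[0,0,0]],[[-0.6,0,0.035],[0,0,0]],[[-0.8,0,0.045],[0,0,0]]]'
```

```text
t: 9.2
tool_pos: [0.5313, -0.2999, 0.0377]
tool_rot: [3.131, -0.244, 0.005]
contact_force: [3.7, -0.2, 5.9]
opening: -0.0001
grip_force: 3.3
```

```bash
python3 -m handwheel '[[[-0.15,0,0.01],[0,0,0]],[[-0.3,0,0.018],[0,0,0]],[[-0.45,0,0.025],[0,0,0]],[[-0.6,0,0.035],[0,0,0]],[[-0.8,0,0.04],[0,0,0]]]'
```

```text
t: 9.82
tool_pos: [0.5236, -0.2987, 0.0375]
tool_rot: [3.13, -0.244, 0.006]
contact_force: [3.9, -0.9, 7.1]
opening: -0.0002
grip_force: 3.5
```

```bash
python3 -m handwheel '[[[-0.15,0,0.008],[0,0,0]],[[-0.3,0,0.014],[0,0,0]],[[-0.45,0,0.02],[0,0,0]],[[-0.6,0,0.027],[0,0,0]],[[-0.8,0,0.035],[0,0,0]]]'
python3 - <<'E'
from h import *
im=ctrl.get_image("side");b=im[250:360,170:295];cv2.imwrite("pics/c4.png",cv2.resize(b,(625,550),interpolation=2))
for q in("shim_front","tray_edge"):
  d=ctrl.landmark_of("side",q);print(q,[(x["score"],x["position"],atz("side",x["position"],.036)) for x in d[:2]])
E
```

```text
t: 10.45
tool_pos: [0.5158, -0.2976, 0.0373]
tool_rot: [3.13, -0.244, 0.006]
contact_force: [3.9, -0.1, 7.0]
opening: -0.0004
grip_force: 3.6
shim_front [(0.82, [264.5, 258.7], array([ 0.52406015, -0.13560433,  0.036     ])), (0.64, [204.8, 314.0], array([ 0.48182314, -0.30054179,  0.036     ]))]
tray_edge [(0.96, [215.7, 309.9], array([ 0.49447526, -0.28768596,  0.036     ])), (0.25, [227.0, 316.5], array([ 0.51778474, -0.29816833,  0.036     ]))]
```

View pics/c4.png

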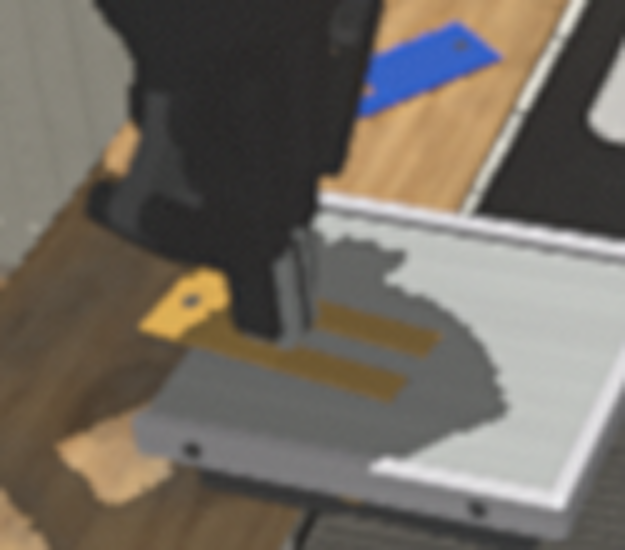

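The side crop shows the shim flat, its front corners at (138,327) and (195,270) in the crop, about 16 mm past the edge; 12–13 mm more are needed.

```bash
python3 -m handwheel '[[[-0.15,0,0.006],[0,0,0]],[[-0.3,0,0.012],[0,0,0]],[[-0.45,0,0.018],[0,0,0]],[[-0.6,0,0.024],[0,0,0]],[[-0.75,0,0.03],[0,0,0]]]'
```

```text
t: 11.22
tool_pos: [0.5084, -0.2965, 0.037]
tool_rot: [3.13, -0.244, 0.006]
contact_force: [4.8, 0.0, 7.4]
opening: 0.0002
grip_force: 3.7
```

```bash
python3 -m handwheel '[[[-0.15,0,0.004],[0,0,0]],[[-0.3,0,0.008],[0,0,0]],[[-0.45,0,0.014],[0,0,0]],[[-0.6,0,0.02],[0,0,0]],[[-0.6,0,0.02],[0,0,0]]]'
python3 - <<'E'
from h import *
im=ctrl.get_image("side");b=im[250:360,170:295];cv2.imwrite("pics/c5.png",cv2.resize(b,(625,550),interpolation=2))
for q in("shim_front","tray_edge","shim"):
  d=ctrl.landmark_of("side",q);print(q,[(x["score"],x["position"],atz("side",x["position"],.036)) for x in d[:2]])
E
```

```text
t: 11.85
tool_pos: [0.5024, -0.2955, 0.0368]
tool_rot: [3.13, -0.244, 0.006]
contact_force: [4.3, -1.3, 6.8]
opening: 0.0005
grip_force: 3.8
shim_front [(0.89, [264.5, 257.0], array([ 0.52230644, -0.13038235,  0.036     ])), (0.69, [197.3, 307.9], array([ 0.46408925, -0.28978172,  0.036     ]))]
tray_edge [(0.7, [216.9, 309.1], array([ 0.49554869, -0.28547502,  0.036     ]))]
shim [(0.72, [245.4, 261.7], array([ 0.49342435, -0.1523653 ,  0.036     ])), (0.58, [217.6, 316.4], array([ 0.50351189, -0.30123566,  0.036     ]))]
```

View pics/c5.png

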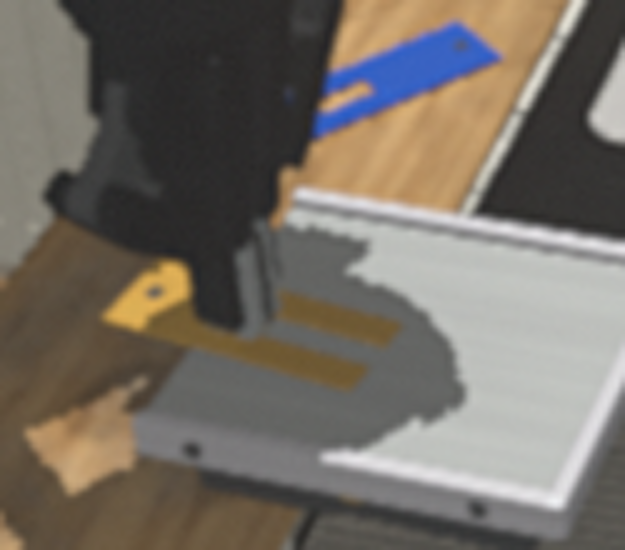

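Front is at about (197,308) in the picture, so the overhang is about 29 mm and the shim lies flat. Releasing and measuring for the grasp.

```bash
python3 -m handwheel '[[[0,0,-0.15],[0,0,0]],[[0,0,-0.6],[0,0,0]],[[0,0,-3],[0,0,0]],[[-3,0,-7],[0,0,0]],[[-8,0,-9],[0,0,0]]]' -0.2 40
python3 - <<'E'
from h import *
im=ctrl.get_image("side");cv2.imwrite("pics/s6.png",im)
hs=cv2.cvtColor(im,cv2.COLOR_BGR2HSV)
m=cv2.inRange(hs,(15,120,50),(35,255,255));k=np.zeros_like(m);k[285:345,180:275]=m[285:345,180:275]
nn,l,s,ct=cv2.connectedComponentsWithStats(k);i=1+np.argmax(s[1:,4]);print(s[i])
ys,xs=np.where(l==i);P=np.array([atz("side",(x,y),.037)[:2] for x,y in zip(xs,ys)])
r=cv2.minAreaRect((P*1000).astype(np.float32));print(r,cv2.boxPoints(r))
for q in("shim_front","tray_edge","shim"):
  d=ctrl.landmark_of("side",q);print(q,[(round(x["score"],2),x["position"],atz("side",x["position"],.036)) for x in d[:2]])
b=im[250:360,170:295];cv2.imwrite("pics/c6.png",cv2.resize(b,(625,550),interpolation=2))
E
```

```text
t: 12.68
tool_pos: [0.4213, -0.2821, 0.1263]
tool_rot: [3.132, -0.241, -0.001]
contact_force: [0.1, -0.6, 0.6]
opening: 0.0512
grip_force: 0.0
[191 289  59  38 655]
((507.7574157714844, -275.5649108886719), (73.67619323730469, 87.74830627441406), 81.42357635498047) [[ 458.88025 -305.4482 ]
 [ 545.6474  -318.53397]
 [ 556.6346  -245.68161]
 [ 469.86743 -232.59586]]
shim_front [(0.96, [264.2, 254.5], array([ 0.51915214, -0.12272344,  0.036     ])), (0.55, [195.1, 308.0], array([ 0.46079219, -0.29079092,  0.036     ]))]
tray_edge [(0.71, [215.1, 309.8], array([ 0.49345653, -0.28767649,  0.036     ])), (0.23, [304.1, 238.9], array([ 0.57742001, -0.05413176,  0.036     ]))]
shim [(0.63, [218.8, 315.4], array([ 0.50440066, -0.29865915,  0.036     ])), (0.58, [246.4, 266.8], array([ 0.50074715, -0.16691459,  0.036     ]))]
```

View pics/c6.png

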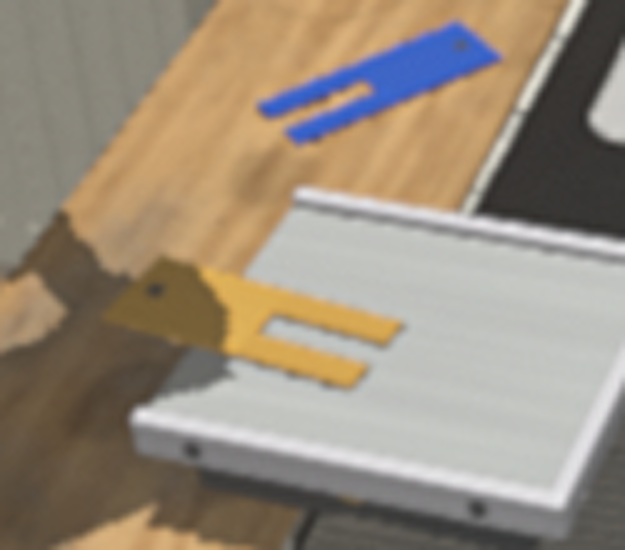

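The shim rests flat, overhanging; its corners are at (104,318), (165,256), (405,325) and (355,388) in the crop.

```bash
python3 - <<'E'
from h import *
f=lambda x,y:(170+x/5-.4,250+y/5-.4)
P=[atz("side",f(*p),z)[:2] for p,z in(((104,318),.0365),((165,256),.0365),((405,325),.0385),((357,389),.0385))]
for p in P: print(p)
fr=(P[0]+P[1])/2;re=(P[2]+P[3])/2;print(fr,re,np.linalg.norm(re-fr),np.linalg.norm(P[0]-P[1]),"yaw",np.arctan2(*(re-fr)[::-1]),"mid",(fr+re)/2)
E=[atz("side",f(*p),.036)[:2] for p in((133,415),(245,275))];print(E,"edge dir",np.arctan2(*(E[1]-E[0])[::-1])-np.pi/2)
E
```

```text
[ 0.45940488 -0.30439532]
[ 0.46513943 -0.27223249]
[ 0.55301145 -0.28843633]
[ 0.54887578 -0.318766  ]
[ 0.46227216 -0.2883139 ] [ 0.55094362 -0.30360117] 0.08997959636838872 0.03267005807055331 yaw -0.1707251818435181 mid [ 0.50660789 -0.29595754]
[array([ 0.48689691, -0.34183073]), array([ 0.49380311, -0.27467736])] edge dir -0.10248182550522689
```

```bash
python3 -c "
from h import *
to([.4736,-.2887,.07],-.162)"
```

```text
shift cm [ 5.35 -0.11  5.43] turn [-0.001  0.001  0.006]
```

```bash
python3 -m handwheel '[[[3,-0.1,2],[0,0,0]],[[5.3,-0.1,4],[0,0,0]],[[5.3,-0.1,5.3],[0,0,0]],[[5.3,-0.1,5.3],[0,0,0]]]'
python3 -c "
from h import *
to([.4736,-.2887,.02],-.162)"
```

```text
t: 13.38
tool_pos: [0.4729, -0.2881, 0.0695]
tool_rot: [-3.129, 0.243, 0.008]
contact_force: [-0.8, -0.9, 1.3]
opening: 0.0513
grip_force: 0.0
shift cm [0.1  0.06 4.95] turn [-0.003  0.005  0.007]
```

```bash
python3 -m handwheel '[[[0.1,0,1],[0,0,0]],[[0.1,0,2.2],[0,0,0]],[[0.1,0,3.5],[0,0,0]],[[0.1,0,4.9],[0,0,0]],[[0.1,0,4.9],[0,0,0]]]'
```

```text
t: 14.0
tool_pos: [0.4742, -0.2887, 0.0212]
tool_rot: [-3.13, 0.244, 0.005]
contact_force: [-0.3, -0.0, 0.2]
opening: 0.0511
grip_force: 0.0
```

```bash
python3 - <<'E'
from h import *
to([.4736,-.2887,.02],-.162)
im=ctrl.get_image("side");b=im[240:370,140:290];cv2.imwrite("pics/c7.png",cv2.resize(b,(690,598),interpolation=2))
E
```

```text
shift cm [-0.06  0.01  0.12] turn [-0.002  0.003  0.007]
```

View pics/c7.png

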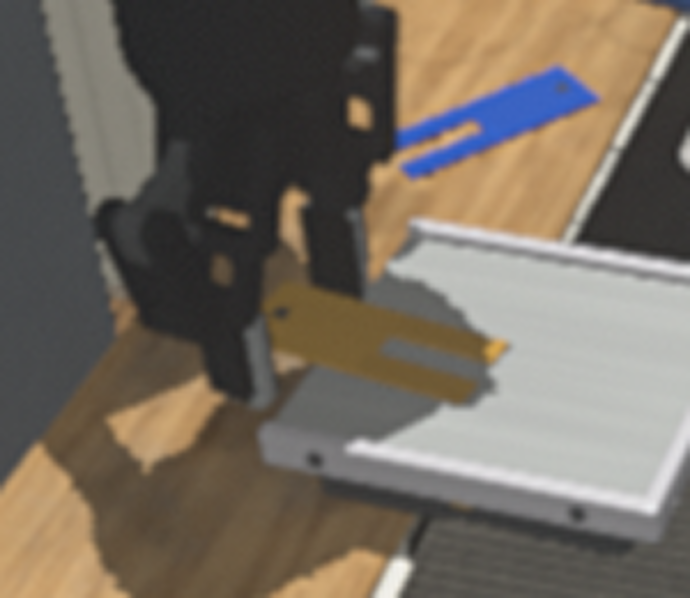

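The fingers straddle the overhang (near tip at (265,405), below the shim), clear of the tray edge. Closing.

```bash
python3 -m handwheel '[[[0,0,0.1],[0,0,0]],[[0,0,0.1],[0,0,0]],[[0,0,0.1],[0,0,0]],[[0,0,0.1],[0,0,0]],[[0,0,0.1],[0,0,0]]]' 1 50
```

```text
t: 14.68
tool_pos: [0.4758, -0.2898, 0.0226]
tool_rot: [3.132, -0.244, 0.001]
contact_force: [0.9, 0.3, 1.1]
opening: 0.0299
grip_force: 49.3
```

```bash
python3 -m handwheel '[[[0,0,-0.3],[0,0,0]],[[0,0,-1],[0,0,0]],[[0,0,-3],[0,0,0]],[[0,0,-5],[0,0,0]],[[0,0,-7],[0,0,0]]]'
python3 - <<'E'
from h import *
im=ctrl.get_image("side");b=im[180:340,130:310];cv2.imwrite("pics/c8.png",cv2.resize(b,(675,600),interpolation=2))
to([.4736,-.2887,.08],-.162)
E
```

```text
t: 15.3
tool_pos: [0.4758, -0.2899, 0.0945]
tool_rot: [3.131, -0.243, 0.002]
contact_force: [0.7, -0.7, -0.3]
opening: 0.0296
grip_force: 49.4
shift cm [-0.43 -0.19  1.76] turn [ 0.003 -0.006  0.007]
```

View pics/c8.png

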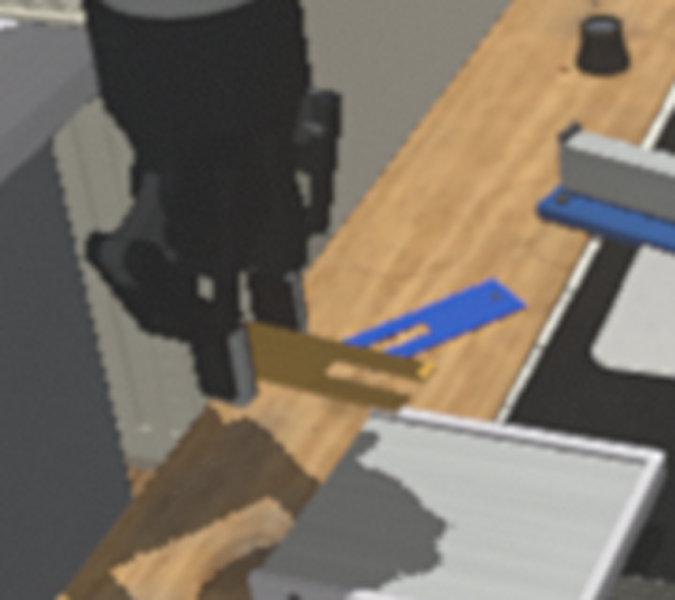

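The shim hangs from the fingers about level, front end at (247,340) in the crop, clear of the tray. Carrying it above the anvil while measuring the anvil's foot.

```bash
python3 - <<'E'
from h import *
for n,box in(("top",(255,220,320,305)),("side",(265,205,340,255))):
    im=cv2.imread(f"pics/{n}0.png");hs=cv2.cvtColor(im,cv2.COLOR_BGR2HSV);x0,y0,x1,y1=box
    m=cv2.inRange(hs,(100,130,50),(125,255,255));k=np.zeros_like(m);k[y0:y1,x0:x1]=m[y0:y1,x0:x1]
    nn,l,s,ct=cv2.connectedComponentsWithStats(k)
    k=np.isin(l,[i for i in range(1,nn) if s[i,4]>15]);ys,xs=np.where(k)
    P=np.array([atz(n,(x,y),.010)[:2] for x,y in zip(xs,ys)])
    print(n,cv2.minAreaRect((P*1000).astype(np.float32)))
im=cv2.imread("pics/top0.png");hs=cv2.cvtColor(im,cv2.COLOR_BGR2HSV)
m=((hs[...,1]<40)&(hs[...,2]>200)).astype(np.uint8)*0
k=((hs[...,1]<50)&(hs[...,2]>190)).astype(np.uint8)
nn,l,s,ct=cv2.connectedComponentsWithStats(k[:, :]);i=l[262,287];print(s[i])
ys,xs=np.where(l==i);P=np.array([atz("top",(x,y),.04)[:2] for x,y in zip(xs,ys)]);print("bar",cv2.minAreaRect((P*1000).astype(np.float32)))
to([.531,.010,.12],-.247)
E
```

```text
top ((559.4535522460938, 5.6037750244140625), (62.06975555419922, 112.69442749023438), 72.14461517333984)
side ((563.5178833007812, -20.615041732788086), (118.65974426269531, 48.44580078125), 5.661816596984863)
[276 238  20  45 376]
bar ((560.3065795898438, 5.580238342285156), (17.61539649963379, 95.23796081542969), 74.38651275634766)
shift cm [  0.66 -30.57  -2.33] turn [ 0.003 -0.006  0.092]
```

```bash
python3 -m handwheel '[[[0.6,-6,-2.3],[0,0,0.12]],[[0.6,-12,-2.3],[0,0,0.12]],[[0.6,-18,-2.3],[0,0,0.12]],[[0.6,-24,-2.3],[0,0,0.12]],[[0.6,-30.5,-2.3],[0,0,0.12]]]'
python3 - <<'E'
from h import *
to([.531,.010,.08],-.272)
E
```

```text
t: 15.98
tool_pos: [0.5284, 0.0101, 0.1161]
tool_rot: [3.112, -0.432, 0.003]
contact_force: [1.5, -0.6, -1.2]
opening: 0.0299
grip_force: 49.6
shift cm [ 0.25 -0.06  3.61] turn [-0.    -0.002 -0.004]
```

```bash
python3 -m handwheel '[[[0.2,0,1.2],[0,0,0]],[[0.2,0,2.4],[0,0,0]],[[0.2,0,3.6],[0,0,0]],[[0.2,0,3.6],[0,0,0]]]'
cat > fit.py <<'E'
from h import *
from scipy.optimize import minimize
o=ctrl.get_obs();R=Rot.from_rotvec(o["tool_rot"]).as_matrix();T=o["tool_pos"];print(T,o["tool_rot"])
yaw=np.arctan2(R[1,0],R[0,0]);print("yaw",yaw)
im=ctrl.get_image("side");cv2.imwrite("pics/f.png",im)
hs=cv2.cvtColor(im,cv2.COLOR_BGR2HSV);m=cv2.inRange(hs,(14,110,40),(36,255,255))
S=4
poly=np.array([(-45,-16),(45,-16),(45,-5),(5,-5),(5,5),(45,5),(45,16),(-45,16)])/1000
def pose(v):
    s,d,h,p,dy=v;Ry=Rot.from_euler("ZY",[yaw+dy,p]).as_matrix() # p>0: +x end down
    org=T+s*np.array([np.cos(yaw),np.sin(yaw),0])+d*np.array([-np.sin(yaw),np.cos(yaw),0])+[0,0,h]
    return org,Ry
def render(v):
    org,Ry=pose(v);k=np.zeros((480,640),np.uint8)
    big=np.zeros((100*S,140*S),np.uint8)
    for z in(0,.0025):
        q=np.array([proj("side",org+Ry@np.array([a,b,z])) for a,b in poly])
        cv2.fillPoly(big,[np.int32(np.round((q-[X0,Y0]+.5)*S*16))],255,cv2.LINE_AA,4)
    return cv2.resize(big,(140,100),interpolation=cv2.INTER_AREA)/255.
v0=np.array([.032,0,.012,0,0]);org,_=pose(v0);c=proj("side",org);X0,Y0=int(c[0])-70,int(c[1])-50
n,l,st,ct=cv2.connectedComponentsWithStats(m);
box=l[Y0+20:Y0+80,X0+20:X0+110];ids=[(np.sum(box==i),i) for i in np.unique(box) if i];ids.sort();i=ids[-1][1];print("area",st[i])
M=(l==i)[Y0:Y0+100,X0:X0+140].astype(float)
org,Ry=pose(v0)
xx,yy=np.meshgrid(np.arange(140)+X0,np.arange(100)+Y0)
f=np.array(proj("side",org+Ry@np.array([-.012,0,0])));e=np.array(proj("side",org+Ry@np.array([.045,0,0])))
vis=((xx-f[0])*(e-f)[0]+(yy-f[1])*(e-f)[1])>0
sc=np.array([.003,.003,.003,.03,.03])
def cost(u):
    v=v0+u*sc;A=render(v);return np.sum(((A-M)**2)[vis])+3*(u[1]/1.)**2+3*u[4]**2
best=min((minimize(cost,u0,method="Nelder-Mead",options=dict(maxiter=500,initial_simplex=np.vstack([u0]+[np.array(u0)+1.*np.eye(5)[j] for j in range(5)]))) for u0 in([0,0,0,0,0],[1,0,1,-1,0],[-1,0,-1,1,0])),key=lambda r:r.fun)
v=v0+best.x*sc;print("cost",best.fun,"s,d,h,pitch,dyaw",np.round(v,4),"origin",pose(v)[0])
E
python3 fit.py
```

```text
t: 16.48
tool_pos: [0.5287, 0.0067, 0.0774]
tool_rot: [3.111, -0.434, -0.005]
contact_force: [-0.2, -0.1, -0.1]
opening: 0.03
grip_force: 49.6
[0.52867879 0.00665554 0.07735609] [ 3.11126496 -0.43441579 -0.00537643]
yaw -0.2774607119389021
area [ 233  146  102   85 2469]Traceback (most recent call last):
  File "fit.py", line 31, in <module>
    best=min((minimize(cost,u0,method="Nelder-Mead",options=dict(maxiter=500,initial_simplex=np.vstack([u0]+[np.array(u0)+1.*np.eye(5)[j] for j in range(5)]))) for u0 in([0,0,0,0,0],[1,0,1,-1,0],[-1,0,-1,1,0])),key=lambda r:r.fun)
  File "fit.py", line 31, in <genexpr>
    best=min((minimize(cost,u0,method="Nelder-Mead",options=dict(maxiter=500,initial_simplex=np.vstack([u0]+[np.array(u0)+1.*np.eye(5)[j] for j in range(5)]))) for u0 in([0,0,0,0,0],[1,0,1,-1,0],[-1,0,-1,1,0])),key=lambda r:r.fun)
              ~~~~~~~~^^^^^^^^^^^^^^^^^^^^^^^^^^^^^^^^^^^^^^^^^^^^^^^^^^^^^^^^^^^^^^^^^^^^^^^^^^^^^^^^^^^^^^^^^^^^^^^^^^^^^^^^^^^^^^^^^^^^^^^^^^^^^^^^^^^^^^^^^
    res = _minimize_neldermead(fun, x0, args, callback, bounds=bounds,
                               **options)
    fxcc = func(xcc)
    fx = function(np.copy(x), *(wrapper_args + args))
  File "fit.py", line 30, in cost
    v=v0+u*sc;A=render(v);return np.sum(((A-M)**2)[vis])+3*(u[1]/1.)**2+3*u[4]**2
                ~~~~~~^^^
  File "fit.py", line 17, in render
    q=np.array([proj("side",org+Ry@np.array([a,b,z])) for a,b in poly])
                ~~~~^^^^^^^^^^^^^^^^^^^^^^^^^^^^^^^^^
  File "h.py", line 10, in proj
    c=ctrl.calibration(cam);p=np.array(c["R"])@np.array(X)+np.array(c["t"])
ValueError: time passes only in moves, steps and waits
```

```bash
sed -i 's/^def ray/import functools\nCAL=functools.lru_cache(None)(lambda n:ctrl.calibration(n))\ndef ray/; s/c=ctrl.calibration(cam)/c=CAL(cam)/' h.py
python3 - <<'E'
from h import *
im=cv2.imread("pics/f.png");hs=cv2.cvtColor(im,cv2.COLOR_BGR2HSV)
o=ctrl.get_obs();T=o["tool_pos"];y=-.277;dx=np.array([np.cos(y),np.sin(y),0]);dy=np.array([-np.sin(y),np.cos(y),0])
for a,b in((.02,0),(.03,0.005),(.05,.011),(.05,-.011),(.07,.011),(.07,-.011),(.07,0),(.09,0),(.06,.03)):
    p=proj("side",T+a*dx+b*dy+[0,0,.0145]);print(a,b,np.round(p),hs[int(p[1]),int(p[0])])
print("wood",hs[300,150],hs[230,240],hs[330,130],"rows")
for r in range(185,235,5): print(r,[tuple(int(t) for t in hs[r,c]) for c in range(285,340,6)])
E
```

```text
0.02 0 [296. 198.] [ 19 136 116]
0.03 0.005 [302. 199.] [ 19 133 115]
0.05 0.011 [312. 200.] [ 20  37 165]
0.05 -0.011 [307. 204.] [ 18 125 124]
0.07 0.011 [321. 202.] [ 19 143 146]
0.07 -0.011 [316. 206.] [ 19 150 194]
0.07 0 [319. 204.] [ 19 129 119]
0.09 0 [328. 206.] [ 15   8 200]
0.06 0.03 [321. 197.] [23 20 52]
wood [ 0  0 76] [ 16 102 105] [105   7  76] rows
185 [(15, 22, 47), (15, 31, 49), (17, 60, 135), (17, 109, 204), (16, 116, 185), (17, 118, 190), (24, 21, 195), (15, 21, 49), (23, 19, 53), (23, 20, 52)]
190 [(10, 15, 50), (25, 32, 48), (15, 62, 115), (17, 116, 191), (17, 114, 186), (17, 89, 163), (15, 23, 45), (15, 20, 51), (15, 19, 54), (15, 19, 54)]
195 [(30, 3, 97), (19, 132, 112), (17, 76, 107), (17, 110, 200), (17, 112, 195), (28, 18, 222), (18, 24, 53), (12, 24, 54), (20, 14, 53), (20, 14, 53)]
200 [(60, 5, 95), (20, 135, 115), (19, 135, 115), (19, 129, 125), (19, 138, 107), (18, 140, 133), (18, 94, 76), (24, 7, 192), (30, 7, 189), (20, 11, 137)]
205 [(75, 6, 91), (16, 121, 185), (17, 119, 172), (18, 132, 120), (18, 88, 122), (19, 126, 127), (16, 29, 149), (19, 10, 201), (21, 9, 202), (21, 9, 200)]
210 [(17, 115, 188), (17, 110, 193), (16, 111, 180), (17, 118, 182), (18, 16, 82), (15, 57, 63), (20, 8, 198), (25, 8, 197), (25, 8, 199), (24, 6, 197)]
215 [(16, 49, 115), (17, 113, 183), (17, 111, 180), (23, 22, 210), (12, 23, 56), (20, 13, 118), (25, 8, 198), (21, 9, 198), (25, 8, 197), (20, 8, 198)]
220 [(20, 7, 106), (30, 5, 103), (75, 5, 103), (30, 9, 112), (15, 17, 59), (21, 9, 205), (20, 8, 199), (15, 8, 199), (26, 9, 197), (20, 8, 196)]
225 [(20, 7, 106), (30, 5, 104), (40, 7, 106), (30, 5, 107), (60, 2, 104), (45, 5, 103), (40, 5, 156), (15, 5, 108), (26, 9, 198), (21, 9, 199)]
230 [(50, 7, 104), (40, 7, 106), (30, 5, 107), (45, 5, 109), (30, 7, 106), (15, 5, 104), (30, 4, 122), (30, 4, 116), (21, 9, 200), (21, 9, 201)]
```

```bash
sed -i 's/m=cv2.inRange.*/m=cv2.inRange(hs,(18,85,70),(24,255,255))/' fit.py; python3 fit.py; python3 - <<'E'
from h import *
for c in("side","top"):
    ctrl.get_image(c)
    for q in("anvil_seat","shim"):
        print(c,q,[(round(x["score"],2),np.round(x["position"],1)) for x in ctrl.landmark_of(c,q)[:3]])
E
```

```text
[0.52933365 0.00673282 0.07823062] [ 3.11140788e+00 -4.34104970e-01 -2.91898819e-03]
yaw -0.27725139891382333
area [289 193  35  17 271]
cost 33.12886391997447 s,d,h,pitch,dyaw [ 0.027   0.0001  0.0114 -0.0109  0.0182] origin [ 0.55536719 -0.00056065  0.08963973]
side anvil_seat [(0.61, array([300.6, 225.2]))]
side shim [(0.85, array([298.7, 200. ])), (0.77, array([246.8, 267.3]))]
top anvil_seat [(0.19, array([424.2, 264.2]))]
top shim [(0.94, array([342.4, 301.4]))]
```

```bash
cat > anv.py <<'E'
from h import *
from scipy.optimize import minimize
S=4
def hull(cam,v,lx,ly,z0,z1,o):
    x,y,a=v;c,s=np.cos(a),np.sin(a)
    q=[proj(cam,[x+c*p-s*r,y+s*p+c*r,z]) for p in(-lx/2,lx/2) for r in(-ly/2,ly/2) for z in(z0,z1)]
    return cv2.convexHull(np.int32(np.round((np.array(q)-o+.5)*S*16)))
for cam,(x0,y0) in(("top",(245,215)),("side",(255,195))):
    im=cv2.imread(f"pics/{cam}0.png")[y0:y0+100,x0:x0+100];hs=cv2.cvtColor(im,cv2.COLOR_BGR2HSV)
    M=(cv2.inRange(hs,(98,110,40),(128,255,255))>0).astype(float)
    if cam=="side": M[62:,:]=0
    else: M[:,70:]*=0
    o=np.array([x0,y0])
    def ren(v):
        b=np.zeros((400,400),np.uint8)
        cv2.fillPoly(b,[hull(cam,v,.116,.06,0,.01,o)],255,cv2.LINE_AA,4)
        cv2.fillPoly(b,[hull(cam,v,.108,.018,.01,.04,o)],0,cv2.LINE_AA,4)
        return cv2.resize(b,(100,100),interpolation=cv2.INTER_AREA)/255.
    f=lambda u:np.sum((ren(np.array([.561,.002,-.27])+u*[.003,.003,.03])-M)**2)
    r=min((minimize(f,u0,method="Nelder-Mead",options=dict(initial_simplex=np.vstack([u0,np.array(u0)+np.eye(3)]))) for u0 in([0,0,0],[-1,-1,.5],[1,1,-.5])),key=lambda r:r.fun)
    v=np.array([.561,.002,-.27])+r.x*[.003,.003,.03];print(cam,M.sum(),r.fun,v)
    print(" seat px",proj(cam,[v[0],v[1],.04]))
E
python3 anv.py
```

```text
top 826.0 181.43684736639756 [ 0.56213288  0.00572845 -0.28796856]
 seat px [np.float64(285.8790343273512), np.float64(259.1607487278584)]
side 354.0 224.48968858131485 [ 0.55606164  0.0101516  -0.25416128]
 seat px [np.float64(301.85241862386965), np.float64(219.76968175474784)]
```

```bash
python3 - <<'E'
from h import *
im=cv2.imread("pics/side0.png");hs=cv2.cvtColor(im,cv2.COLOR_BGR2HSV)
for r in range(208,252):
    s=""
    for c in range(268,340):
        h,S,v=hs[r,c]; s+= "B" if (S>90 and 95<h<130) else ("w" if 8<=h<=25 and S>70 else ("#" if v<70 else ("+" if v<150 else ".")))
    print(r,s)
E
```

```text
208 wwwwwwwwwwwwwwwwwwwwwwwwwwwwwwwwwwwwww....+#######+.....................
209 wwwwwwwwwwwwwwwwwwwwwwwwwwwwwwwwwwwwww...+########+.....................
210 wwwwwwwwwwwwwwwwwwwwwwwwwwwwwwwwwwwww....+#######+......................
211 wwwwwwwwwwwwwwwwwwwwwwwwwwwwwwwwwwwww...+########+......................
212 wwwwwwwwwwwwwwwwwwwwwwwwwwwwwwwwwwww...++#######+.......................
213 wwwwwwwwwwwwww++wwwwwwwwwwwwwwwwwww....+########+.......................
214 wwwwwwwwwwwww++++wwwwwwwwwwwwwwwwww...++#######+........................
215 wwwwwwwwwwww+++++....wwwwwwwwwwwww....+########+........................
216 wwwwwwwwwww++++.........wwwwwwwwww...++#######+.........................
217 wwwwwwwwwww+++...............wwww....+########+.........................
218 wwwwwwwwwww+++......................++#######+..........................
219 wwwwwwwwwww++++.....................+++######+..........................
220 wwwwwwwwwww++++++++..................+++++##+...........................
221 wwwwwwwwwww+++++++++++...................++++...........................
222 wwwwwwwwwww+++++++
[... 1587 characters left out ...]
.......
243 wwwwwwwwwwwwwwwwwww++++++++BBBBBBBBBBBBBBBBBBBBB+++BBBBBBBB++...........
244 wwwwwwwwwwwwwwwwwww...+####+++BBBBBBBBBBBBBBBBBB+++BBBBBBB++............
245 wwwwwwwwwwwwwwwwww....+########++++++BBBBBBBBBBBBBBBBBBBB++.............
246 wwwwwwwwwwwwwwwwww...+##########+...++++BBBBBBBBBBBBBBBB++..............
247 wwwwwwwwwwwwwwwww...++#########+.......+++++BBBBBBBBBBB++...............
248 wwwwwwwwwwwwwwwww...+##########+..........+++++BBBBBBB++................
249 wwwwwwwwwwwwwwww...++#########+...............++++BBB++.................
250 wwwwwwwwwwwwwwww...+##########+..................+++++..................
251 wwwwwwwwwwwwwww...++#########+......................+...................
```

```bash
python3 - <<'E'
from h import *
g=lambda p,z:atz("side",p,z)[:2]
A,B,C=g((279,231.5),.01),g((318.7,242.5),.01),g((328.2,234.3),.01)
L=np.linalg.norm
print(A,B,C,L(B-A),L(C-B),np.arctan2(*(B-A)[::-1]),"centre(diag)",(A+C)/2)
F=[g((273.3,235),.01),g((320.7,248.7),.01),g((332.3,235.2),.01)]
print(F,L(F[1]-F[0]),L(F[2]-F[1]),np.arctan2(*(F[1]-F[0])[::-1]),"foot centre",(F[0]+F[2])/2)
E
```

```text
[0.50792305 0.00235718] [ 0.59867369 -0.02092342] [0.61073991 0.01410568] 0.09368918700765141 0.03704904761302127 -0.2511185542958588 centre(diag) [0.55933148 0.00823143]
[array([ 0.50050453, -0.01361747]), array([ 0.60765476, -0.04217974]), array([0.61973019, 0.01250465])] 0.11089173201604986 0.05600177210292008 -0.2605054995280051 foot centre [ 5.60117358e-01 -5.56408518e-04]
```

```bash
python3 - <<'E'
from h import *
im=cv2.imread("pics/f.png");hs=cv2.cvtColor(im,cv2.COLOR_BGR2HSV)
for r in range(190,216):
    print(r,"".join("S" if (18<=h<=24 and S>=122) else("s" if 17<=h<=24 and S>=80 and v<150 else("w" if h<26 and S>70 else ("#" if v<70 else ("+" if v<150 else ".")))) for h,S,v in hs[r,284:332]))
print(atz("side",(298.7,200),.092))
E
```

```text
190 #############+wwwwwwwwwwwwwwwwww...+############
191 #+++#########+wwwwwwwwwwwwwwwww....+############
192 #+++#########+wwwwwwwwwwwwwwwww...+#############
193 +++++sssw####+wwwwwwwwwwwwwwww....+#############
194 ++++sSSSssss++wwwwwwwwwwwwwwww...++#############
195 #+++wSSSSSSSsswwwwwwwwwwwwwww....+##############
196 #+++wSSSSSSSSSSSSswwwwwwwwwww...+###############
197 #+++wSSSSSSSSSSSSSSSswwwwwww....+###############
198 #++++SSSSSSSSSSSSSSSSSSSSSSs...++###########+###
199 #+++wSSSSSSSSSSSSSSSSSSSSSSs+++sSSssw###++++++++
200 #++++SSSSSSSSSSSSSSSSSSSSSSSSSSSSSSSSSs+........
201 #++++SSSSSSSSSSSSSSswwwwsswssSSSSSSSSSS.........
202 #++++SSSSSSSSSSSSSSswwwww...+sSSSSSSSSSw........
203 #++++wwwwSSSSSSSSSSSSSssw...++ssSSSSSSSw........
204 #+++wwwwwwwwwSSSSSSSSSSSsw.wsSSsswsss+..........
205 #+++wwwwwwwwwwwwwwsSSSSSSSSSSSSSSSSw+...........
206 ++++wwwwwwwwwwwwwwwwwSssssSSSSSSSSSw............
207 +++wwwwwwwwwwwwwwwwwwww...sSSSSSSSS+............
208 wwwwwwwwwwwwwwwwwwwwww....+sSSSSSSw.............
209 wwwwwwwwwwwwwwwwwwwwww...+####sssw+.............
210 wwwwwwwwwwwwwwwwwwwww....+#######+..............
211 wwwwwwwwwwwwwwwwwwwww...+########+..............
212 wwwwwwwwwwwwwwwwwwww...++#######+...............
213 wwwwwwwwwwwwwwwwwww....+########+...............
214 +wwwwwwwwwwwwwwwwww...++#######+................
215 ++wwwwwwwwwwwwwwww....+########+................
[ 0.55423863 -0.00280985  0.092     ]
```

```bash
python3 -m handwheel '[[[0.35,-0.3,0.8],[0,-0.015,0]],[[0.35,-0.3,2],[0,-0.015,0]],[[0.35,-0.3,3],[0,-0.015,0]],[[0.35,-0.3,3.8],[0,-0.015,0]],[[0.35,-0.3,3.8],[0,-0.015,0]]]'
python3 fit.py; cat > asc.py <<'E'
from h import *
im=ctrl.get_image("side");hs=cv2.cvtColor(im,cv2.COLOR_BGR2HSV)
for r in range(206,240):
    print(r,"".join("S" if (18<=h<=24 and S>=122) else("s" if 17<=h<=24 and S>=80 and v<150 else("w" if h<26 and S>70 else ("#" if v<70 else ("+" if v<150 else ".")))) for h,S,v in hs[r,272:336]))
E
python3 asc.py
```

```text
t: 17.5
tool_pos: [0.5333, 0.0099, 0.0399]
tool_rot: [-3.11, 0.431, 0.027]
contact_force: [-0.2, -0.0, -0.6]
opening: 0.0297
grip_force: 49.6
[0.53327156 0.00986439 0.03992749] [-3.1097582   0.43070024  0.02691878]
yaw -0.27525105797975585
area [292 209  34  17 248]
cost 41.70490678354904 s,d,h,pitch,dyaw [0.0264 0.0005 0.012  0.0413 0.0105] origin [0.55878238 0.00312732 0.05197372]
206 wwwsww######################+wwwwww....+#######+................
207 wwwwwssw####################+wwwwww...++#######+................
208 wwwwwwwww#######++++########+wwwww....+#######+.................
209 wwwwwwwwww######++++ssss####+wwwww...+########+.................
210 wwwwwwwwww######++++sSSSsss++wwww....+#######+..................
211 wwwwwwwwws######++++sSSSSSSssswww...+########+..................
212 wwwwwwwwww######++++sSSSSSSSSSSSw..++#######+...................
213 wwwwwwwwww######++++sSSSSSSSSSSSsw+wsss#####+...................
214 wwwwwwwws+######++++sSSSSSSSSSSSSSSSSSSssss+....................
215 wwwwwwww+#######++++sSSSSSSSSSSSSSSSSSSSSSS++...................
216 wwwwwww+########++++
[... 931 characters left out ...]
++........
230 ssww++++++++++++++++++++++++++++++++++++++++++++++++++++........
231 www+++++++++++++++++++++++++++++++++++++++++++++++++++++........
232 s++++++##+++++++++++++++++++++++++++++++++++++++++++++++........
233 w++..++##+++++++++++++++++++++++++++++++++++++++++++++++........
234 w++.++++++++++++++++++++++++++++++++++++++++++++++++++++++......
235 w+++++++++++++++++++++++++++++++++++++++++++++++++++++++++......
236 w++++++++++++++++++++++++++++++++++++++++++++++++++++++++...++..
237 w++++++++++++++++++++++++++++++++++++++++++++++++++++++++..+++..
238 www++++++++++++++++++++++++++++++++++++++++++++++++++++++.++++..
239 wwwww++++++++++++++++++++++++++++++++++++++++++++++++++++++++...
```

```bash
python3 - <<'E'
from h import *
L=np.linalg.norm
for z in(.052,.054,.056):
    a,b=atz("side",(325.9,218.3),z)[:2],atz("side",(321.7,223.8),z)[:2];m=(a+b)/2
    d=np.array([np.cos(-.268),np.sin(-.268)])
    print(z,a,b,L(a-b),"mid",m,"origin",m-.045*d,"s",(m-[.5333,.0099])@d-.045)
# expected pixel of shim corners if s=.0285,lvl
T=np.array([.5333,.0099,.0399]);dx=np.array([np.cos(-.272),np.sin(-.272),0]);dy=np.array([-dx[1],dx[0],0])
for h in(.0115,.0135):
  for s in(.027,.030):
    print(h,s,[np.round(proj("side",T+(s+.045)*dx+q*dy+[0,0,h+.0025]),1) for q in(.016,-.016)])
print("seat end px",[np.round(proj("side",np.array([.560,0.0,.04])+u*dx+q*dy),1) for u in(.048,.054) for q in(.009,-.009)],
 [np.round(proj("side",np.array([.560,0.0,.045])+u*dx+q*dy),1) for u in(.048,.054) for q in(.009,-.009)])
E
```

```text
0.052 [0.60736313 0.00633414] [ 0.60394951 -0.01685334] 0.02343740946284677 mid [ 0.60565632 -0.0052596 ] origin [0.56226271 0.00665655] s 0.02878768627995415
0.054 [0.60810205 0.00290638] [ 0.6047028  -0.02018346] 0.023338715493098735 mid [ 0.60640243 -0.00863854] origin [0.56300882 0.00327761] s 0.03040191738649746
0.056 [ 6.08840978e-01 -5.21374755e-04] [ 0.6054561  -0.02351357] 0.023240021523350668 mid [ 0.60714854 -0.01201747] origin [ 5.63754932e-01 -1.01323139e-04] s 0.03201614849304078
0.0115 0.027 [array([325.7, 217.5]), array([318. , 224.7])]
0.0115 0.03 [array([327. , 217.9]), array([319.4, 225. ])]
0.0135 0.027 [array([325.7, 216.7]), array([318. , 223.8])]
0.0135 0.03 [array([327., 217.]), array([319.4, 224.1])]
seat end px [array([325.4, 226.1]), array([321.1, 230.2]), array([328. , 226.8]), array([323.8, 231. ])] [array([325.4, 224. ]), array([321.1, 228. ]), array([328. , 224.7]), array([323.8, 228.8])]
```

```bash
python3 -m handwheel '[[[-0.2,0,0.1],[0,0,0]],[[-0.2,0,0.25],[0,0,0]],[[-0.2,0,0.4],[0,0,0]],[[-0.2,0,0.5],[0,0,0]],[[-0.2,0,0.5],[0,0,0]]]'
python3 -m handwheel '[[[0,0,0.1],[0,0,0]],[[0,0,0.2],[0,0,0]],[[0,0,0.3],[0,0,0]],[[0,0,0.3],[0,0,0]]]'
```

```text
t: 18.23
tool_pos: [0.5321, 0.0103, 0.0361]
tool_rot: [-3.11, 0.431, 0.024]
contact_force: [-0.6, 0.0, -0.8]
opening: 0.0298
grip_force: 49.6
t: 18.73
tool_pos: [0.5321, 0.0103, 0.0331]
tool_rot: [-3.11, 0.431, 0.024]
contact_force: [-0.1, -0.6, -0.5]
opening: 0.0298
grip_force: 49.6
```

```bash
python3 -m handwheel '[[[-0.08,0,0],[0,0,0]],[[-0.08,0,0.05],[0,0,0]],[[-0.08,0,0.1],[0,0,0]],[[-0.08,0,0.15],[0,0,0]],[[-0.08,0,0.2],[0,0,0]]]'
python3 -m handwheel '[[[0,0,0.05],[0,0,0]],[[0,0,0.1],[0,0,0]],[[0,0,0.1],[0,0,0]]]'
```

```text
t: 19.35
tool_pos: [0.5314, 0.0106, 0.0312]
tool_rot: [-3.11, 0.431, 0.023]
contact_force: [0.5, -0.5, -0.9]
opening: 0.0297
grip_force: 49.6
t: 19.73
tool_pos: [0.5313, 0.0105, 0.0302]
tool_rot: [-3.11, 0.431, 0.023]
contact_force: [0.6, -0.3, -1.0]
opening: 0.0299
grip_force: 49.6
```

```bash
python3 -m handwheel '[[[0,0,0.04],[0,0,0]],[[0,0,0.08],[0,0,0]],[[0,0,0.08],[0,0,0]]]'; python3 asc.py | sed -n 5,28p
```

```text
t: 20.1
tool_pos: [0.5313, 0.0106, 0.0294]
tool_rot: [-3.11, 0.431, 0.024]
contact_force: [-0.9, -1.0, -0.9]
opening: 0.03
grip_force: 49.6
210 ws#########################+wwwww....+#######+..................
211 wsswsw#####################+wwwww...+########+..................
212 wwwwwwsw#########+#########+wwww...++#######+...................
213 wwwwwwwsw#######+++wsw#####+www....+########+...................
214 wwwwwwwsw######++++sSssss##+www...++#######+....................
215 wwwwwwws#######++++sSSSSSss+sw....+########+....................
216 wwwwwwww#######++++sSSSSSSSsss+..++#######+.....................
217 wwwwwww+#######++++sSSSSSSSSSSs++wss######+.....................
218 wwwwwww+#######++++sSSSSSSSSSSSSSSSSssss#+......................
219 wwwwwww++######++++sSSSSSSSSSSSSSSSSSSSSs+......................
220 wwwwwww++######++++sSSSSSSSSSSSSSSSSSSSSSs++....................
221 wwwwwww++######++++sSSSSSSSSSSSSSsswsssSSSSsswww................
222 wwwwwww++######++++sSSSSSSSSSSSSsw+++++sssSSSSSSSSw.............
223 wwwwwww++######+++++sssSSSSSSSSSsw++++++++wssSSSSSSSSw..........
224 wwwwwww++#######++++++++sssSSSSSSSsss+++++++++.wSSSSSs+.........
225 wwwwwww++++####++++++++++++ssssSSSSSSSssw++++....+sss+++........
226 wwwwwww++++++++++++++++++++++++ssssSSSSSssSSw.....++++++........
227 swwwwww++++++++++++++++++++++++++++sssSSSSSSSSww..++++++........
228 wswswww+++++++++++++++++++++++++++++++wssSSSSSSSw+++++++........
229 wswss+++++++++++++++++++++++++++++++++++++sSSSSw++++++++........
230 swsw++++++++++++++++++++++++++++++++++++++++wss+++++++++........
231 sww+++++++++++++++++++++++++++++++++++++++++++++++++++++........
232 s++++++##+++++++++++++++++++++++++++++++++++++++++++++++........
233 w+++++###+++++++++++++++++++++++++++++++++++++++++++++++........
```

```bash
python3 - <<'E'
from h import *
dx=np.array([np.cos(-.268),np.sin(-.268),0]);dy=np.array([-dx[1],dx[0],0])
for y in(0,.002):
  for e in(0,.002):
    for z in (.0425,.044): print(y,e,z,[np.round(proj("side",np.array([.560,y,z])+(.045+e)*dx+q*dy),1) for q in(.016,-.016)])
E
python3 -m handwheel '[[[0,0,0.03],[0,0,0]],[[0,0,0.06],[0,0,0]],[[0,0,0.06],[0,0,0]]]'
```

```text
0 0 0.0425 [array([325.7, 223.1]), array([318.1, 230.3])]
0 0 0.044 [array([325.7, 222.4]), array([318.1, 229.7])]
0 0.002 0.0425 [array([326.6, 223.3]), array([319. , 230.6])]
0 0.002 0.044 [array([326.6, 222.7]), array([319. , 229.9])]
0.002 0 0.0425 [array([325.9, 222.6]), array([318.4, 229.8])]
0.002 0 0.044 [array([325.9, 222. ]), array([318.4, 229.2])]
0.002 0.002 0.0425 [array([326.8, 222.8]), array([319.3, 230.1])]
0.002 0.002 0.044 [array([326.8, 222.2]), array([319.3, 229.4])]
t: 20.52
tool_pos: [0.5313, 0.0106, 0.0288]
tool_rot: [-3.11, 0.431, 0.023]
contact_force: [-0.2, -0.4, -0.3]
opening: 0.0298
grip_force: 49.6
```

```bash
python3 -m handwheel '[[[-0.05,0,0],[0,0,0]],[[-0.08,0,0.03],[0,0,0]],[[-0.08,0,0.06],[0,0,0]],[[-0.08,0,0.06],[0,0,0]]]'
```

```text
t: 21.02
tool_pos: [0.5305, 0.0108, 0.0285]
tool_rot: [-3.11, 0.431, 0.024]
contact_force: [-2.4, -0.7, 2.9]
opening: 0.0295
grip_force: 49.8
```

```bash
python3 -m handwheel '[[[0,0,0.03],[0,0,0]],[[0,0,0.06],[0,0,0]],[[0,0,0.06],[0,0,0]]]'
```

```text
t: 21.4
tool_pos: [0.5306, 0.0108, 0.0285]
tool_rot: [-3.11, 0.43, 0.024]
contact_force: [-4.0, 0.6, 6.5]
opening: 0.0303
grip_force: 50.2
```

```bash
python3 -m handwheel '[[[0,0,-0.03],[0,0,0]],[[0,0,-0.05],[0,0,0]]]'; python3 -m handwheel '[[[0,0,0],[0,0,0]],[[0,0,0],[0,0,0]],[[0,0,0],[0,0,0]],[[0,0,0],[0,0,0]]]' -0.2 20; python3 asc.py | sed -n 5,28p
```

```text
t: 21.65
tool_pos: [0.5306, 0.0108, 0.0285]
tool_rot: [-3.11, 0.431, 0.023]
contact_force: [-2.5, -0.1, 4.4]
opening: 0.0299
grip_force: 50.0
t: 22.15
tool_pos: [0.5305, 0.0108, 0.028]
tool_rot: [-3.11, 0.431, 0.023]
contact_force: [0.3, 0.2, -0.1]
opening: 0.0513
grip_force: 0.0
210 ###############wwwwww########+www....+#######+..................
211 ##############wwwwwws########+www...+########+..................
212 ##############wwwwwws########+ww...++#######+...................
213 www+###########sswwwsw#######+w....+########+...................
214 wwwws########+++sSSSssssw####++...++#######+....................
215 wwwwww######++++sSSSSSSSssss#++...+########+....................
216 wwwwsw######++++sSSSSSSSSSSSsw...++#######+.....................
217 wwwwww######++++sSSSSSSSSSSSSss.++s#######+.....................
218 wwwwww######++++sSSSSSSSSSSSSSSssSSsssw##+......................
219 wwwwww######++++sSSSSSSSSSSSSSSSSSSSSSsss+......................
220 wwwwww######++++sSSSSSSSSSSSSSSSSSSSSSSSSs+.....................
221 wwwwws######++++sSSSSSSSSSSSSSSSSsssssSSSSSs++..................
222 wwwwww######++++sssSSSSSSSSSSSSSs++++wsssSSSSSSSSw..............
223 wwwwww######+++++++ssssSSSSSSSSSs++++++++wsssSSSSSSSw...........
224 wwwwww######++++++++++wsssSSSSSSSss++++++++++.wSSSSSSw+.........
225 wwwwww######++++++++++++++ssssSSSSSSsssw++++.....wwSs+++........
226 wwwwwww#####++++++++++++++++++wssSSSSSSSsssw......++++++........
227 ssswww+++###+++++++++++++++++++++wsssSSSSSSSSww...++++++........
228 wwswws+++++++++++++++++++++++++++++++wsssSSSSSSSw.++++++........
229 wswsw++++++++++++++++++++++++++++++++++++sSSSSSw++++++++........
230 wssw+++++++++++++++++++++++++++++++++++++++wsws+++++++++........
231 sww+++++++++++++++++++++++++++++++++++++++++++++++++++++........
232 w++++++##+++++++++++++++++++++++++++++++++++++++++++++++........
233 w+++++###+++++++++++++++++++++++++++++++++++++++++++++++........
```

Released. Retract straight up, then check.

```bash
python3 -m handwheel '[[[0,0,-0.5],[0,0,0]],[[0,0,-2],[0,0,0]],[[0,0,-5],[0,0,0]],[[-4,0,-10],[0,0,0]],[[-9,0,-14],[0,0,0]]]'; python3 -m handwheel '[[[-3,12,0],[0,0,0]],[[-5,18,0],[0,0,0]],[[-5,24,0],[0,0,0]],[[-5,30,0],[0,0,0]],[[-5,30,0],[0,0,0]]]';  python3 asc.py | head -28; python3 - <<'E'
from h import *
for c in("side","top"):
    im=ctrl.get_image(c);cv2.imwrite(f"pics/end_{c}.png",im)
    for q in("shim","shim_front","anvil_seat","loupe","oil_bottle","case_holder"):
        print(c,q,[(round(x["score"],2),np.round(x["position"],1),np.round(atz(c,x["position"],.04 if q[0]in"sa" else 0),4)) for x in ctrl.landmark_of(c,q)[:2]])
im=cv2.imread("pics/end_top.png");hs=cv2.cvtColor(im,cv2.COLOR_BGR2HSV)
for r in range(230,298): print(r,"".join("B" if S>90 and 95<h<130 else("S" if 17<=h<=35 and S>125 else("w" if h<26 and S>70 else ("#" if v<70 else ("+" if v<150 else ".")))) for h,S,v in hs[r,260:316]))
E
```

```text
t: 22.82
tool_pos: [0.4484, 0.034, 0.1709]
tool_rot: [-3.109, 0.431, 0.019]
contact_force: [0.6, 0.3, 0.8]
opening: 0.0512
grip_force: 0.0
t: 23.45
tool_pos: [0.3177, -0.2432, 0.17]
tool_rot: [3.111, -0.432, -0.019]
contact_force: [0.5, 0.6, 0.3]
opening: 0.0512
grip_force: 0.0
206 wwwwwwwwwwwwwwwwwwwwwwwwwwwwwwwwwww....+#######+................
207 wwwwwwwwwwwwwwwwwwwwwwwwwwwwwwwwwww...++#######+................
208 wwwwwwwwwwwwwwwwwwwwwwwwwwwwwwwwww....+#######+.................
209 wwwwwwwwwwwwwwwwwwwwwwwwwwwwwwwwww...+########+.................
210 wwwwwwwwwwwwwwwwwwwwwwwwwwwwwwwww....+#######+..................
211 wwwwwwwwwwwwwwwwwwwwwwwwwwwwwwwww...+########+..................
212 wwwwwwwwwwwwwwwwwwwwwwwwwwwwwwww...++#######+...................
213 wwwwwwwwww++wwwSSSSSwwwwwwwwwww....+#######++...................
214 wwwwwwwww++++wSSSSSSSSSSwwwwwww...++#######+....................
215 wwwwwwww++++wSSSSSSSSSSSSSSwww....+########+....................
216 wwwwwww++++wSSSSSSSSSSSSSSSSSSw...+#######+.....................
217 wwwwwww++wwSSSSwwSSSSSSSSSSSSSSwwwSss+####+...............
[... 5726 characters left out ...]
BBBBBBB+wSSwwwwwwwwwwSSSwwwww
287 SSSSSSSSSwwww++++BBBBBBBBBBBBBBBBB+wSSSSSwwSSSSSSSSSwSww
288 SSSSSSSSSSSSSSwww.++..BBBBBBBBBBB.wwSSSSSSSSwSSSSSSSSSSS
289 wwwwwSSSSSSSSSwSSwwww..+.BBBBBBBB+wSSSSSSSSSSSSSSSSSSSSS
290 wwwwwwwwwSSSSSSSSSSwwwwww.+.BBBBB+wSSSSSSSSSSSSSSSSSSSSS
291 wwwwSSSwwSSwSSSSSwwwwwwwwwww.++.+wwSwwwwSSSSSSSSSSSSSSSS
292 wwSSSSSSSSSSSSSwwwwwwwwwwwwSwwwwwwSwwwwwwwSSSSSwSSSSSSSS
293 SSSSSSSSwSSSSSSSSwwwSSSSSSSSSSSSSSSSSSwSSSSSSSSSSSSSSSSS
294 wwSSSSSSSSSwSSSSSSSSSSSSSSSSSSSSSSSSSSSSSSSSSSSSSSSSSSSS
295 SSSSSSSSSSSSSSSwSSSSSSSSSSSSSSSSSSSSSSSSSSSSwSSSSSSSSSSS
296 SSSSSSSSSSSSSSSSSSSSSSSSSSSSSSSSSSSSSSSSSSwSSwSSSSSSwSwS
297 SSSSSSSSSSSSSSSSSSSSSSSSSSSSSSSSSSSSSSSSSSSSwSSSSSSwwSwS
```

```bash
python3 - <<'E'
from h import *
im=cv2.imread("pics/end_top.png");hs=cv2.cvtColor(im,cv2.COLOR_BGR2HSV)
m=cv2.inRange(hs,(17,110,60),(35,255,255));k=np.zeros_like(m);k[236:283,273:302]=m[236:283,273:302]
n,l,s,ct=cv2.connectedComponentsWithStats(k);i=1+np.argmax(s[1:,4]);ys,xs=np.where(l==i);print(s[i])
P=np.array([atz("top",(x,y),.0425)[:2] for x,y in zip(xs,ys)]);r=cv2.minAreaRect((P*1000).astype(np.float32));print(r)
d=np.array([np.cos(-.272),np.sin(-.272)]);e=np.array(r[0])-[560.3,5.6];print("along,lateral",e@d,e@[-d[1],d[0]])
E
```

```text
[274 239  26  44 538]
((559.3032836914062, 3.499675750732422), (33.97077941894531, 90.32671356201172), 75.84619903564453)
along,lateral -0.3958026940080327 -2.2908831439630566
```

```bash
python3 -c "
from station import ctrl
print(ctrl.finish_job())"
```

```text
the job is handed in; nothing more can be done
None
```

The shim lies flat on the anvil bar between the two end stops, unslotted end towards the robot. It is centred along the bar to about 0.4 mm and sits about 2.3 mm to one side; the job was handed in at about 24 s, and no verdict came back.

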